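Start the cooker hood from its control box

ROBOT

A 6-joint arm with a two-finger parallel gripper is mounted at the origin on a cart in front of the work surface, level with it; the furniture and walls round the work are solid. World frame = base frame: x ahead of the robot, y to its left, z up, the work surface at z = 0. Lengths are in m, angles in rad, forces in N, time in s.
With the tool pointing down it reaches from about 0.275 to 0.75 m from the base axis. Payload 10.2 kg.
Tool frame: the origin (TCP) lies midway between the tips of the shut fingers; the grasp point (between the pads) lies behind it (manip.grip_point_offset is the z of the grasp point in the tool frame, in m); z points along the fingers, y is the line along which they close (so a half turn about z gives the same grasp; the last joint's range is limited). The gripper opens to 88 mm and grips with 3 to 60 N. Pads are 18 mm wide; open, the fingers measure 123 mm over their backs; the gripper's body (75 mm by 187 mm) begins 45 mm behind the grasp point.
Start: joints at [-1.438, 0.313, 1.498, -0, 1.331, -0.223], TCP at [0.183, -0.492, 0.239] pointing down, gripper open.
Joint ranges: [-2.94, 2.94], [-0.97, 2.17], [0.19, 2.56], [-1.23, 4.37], [0.02, 3.11], [-2.88, 2.88]. Speed limits (rad/s): [2.39, 2.39, 3.01, 3.14, 3.14, 3.14].

INTERFACE

Orientations are given as a rotation vector (axis times angle).
In Python, from station import manip, cams gives the robot as it stands.
- The arm moves only by the shell command python3 -m handwheel 'ROWS'. ROWS is JSON, one flat list of numbers, 7 for each row, row after row: the shift along the world's x, y, z normalised to -1 to 1, where 1 is 0.04 m, then the turn, a rotation vector about the world's x, y, z normalised to -1 to 1, where 1 is 0.08 rad, then the gripper command: -1 is shut, 1 is fully open, values between are in proportion. A call has 1 to 12 rows; each row shifts and turns the commanded pose from where the row before left it; what a row does not reach is not made up. A row lasts 1/10 s, in which the tool goes at most 50 mm and 8.59 degrees, less where a joint would pass 70% of its speed; a pose out of reach is approached as far as the arm can. A call with a number of a shift or a turn outside -1 to 1 is refused whole. A call with a gripper value outside its range is refused whole. The fingers move at their own pace and stop on an object; the grip force is fixed at half the most. Time passes only in rows, so rows that do not move let the fingers close. It gives the time, the measured TCP pose, the force, the opening and the grip force at its end, in the units of the state.
- manip.get_obs(): the state, without advancing time (a new reading comes with each control period).
- cams.snapshot(name): name is "side" or "top" or "wrist"; returns a dict with "color" (480x640x3 uint8, blue, green, red), "fx", "fy", "cx", "cy" (pixels), "rvec" (rotation vector, rad) and "tvec" (3), from world to camera coordinates, as OpenCV has them; the wrist camera has in their place "tool_from_camera" (4x4, takes a point from camera to tool coordinates, whose origin is the TCP and whose axes are the flange's). Camera axes: x right, y down, z forward; pixel columns grow to the right and rows downward; lengths in m; the calibration is good to about 2 mm. The wrist camera is an equidistant fisheye: a pixel r from the principal point sees the ray r / f radians off the axis. A picture is of the moment at which its call begins: read the wrist's pose just before it. There is no depth.
- manip.close_job(): hands the job in; it is judged then, once.
The state is a dict: "time_s": time; "joints": joint angles; "qd": joint speeds; "joint_efforts": joint torques, N m; "ee_pos": TCP position; "orientation": TCP orientation; "contact_force": force on the tool from outside, world axes, zero at the start; "wrist_torque": the same for the moment, N m; "opening": finger opening in m; "finger_force": force on a finger pad.
Only numpy, scipy, OpenCV 4.12 (cv2) and the standard library are available. Lean on these libraries where they do the work, as an engineer would, in place of code of your own. Each camera call takes 0.05 s, during which the arm holds its last target. There are 200 camera calls.

TASK

Start the cooker hood from its control box on the worktop: press the large round key, then the long bar-shaped key, then the square key, each lightly and all the way down, where it stays. Leave the small round key up, and do not move, lift or knock the things standing round the box.

Things in the scene. Friction and masses are not known exactly. Their poses are not given: they have to be found in the camera images.
- control_box: control box of the cooker hood: flat grey box with an aluminium top plate, 120 mm deep (its x) by 250 mm along the key row (its y), top plate 30 mm above the worktop, screwed down. Origin: centre of its underside on the worktop; x points away from the robot side at yaw 0, towards its dark display window; four black keys stand in one row along y at x = -18 mm, y = -81, -27, 27 and 81 mm, in any arrangement. A robot that pushes with over 30 N damages box or keys.
- large_round_top (a point): centre of the top face of the large round key (34 mm across, black, flat top, told apart by shape and size); to be pressed. When up, it stands 45 mm above the worktop (15 mm above the top plate); the point sinks with the key. Axes as the box's.
- large_round_key (a joint): how far the large round key is pushed straight down, m: 0 up, 0.011 at the bottom stop; starts between 0 and 0.001. It slides against about 3 N of friction, has no spring and stays where it is left, as a latched key does; counts as down beyond 0.007.
- large_round_seat: fixed thin steel surround of the large round key and the key in it; origin on the top plate under the key's centre
- bar_top (a point): centre of the top face of the long bar-shaped key (46 mm long (box x) by 16 mm wide, black, flat top, told apart by shape and size); to be pressed. When up, it stands 45 mm above the worktop (15 mm above the top plate); the point sinks with the key. Axes as the box's.
- bar_key (a joint): how far the long bar-shaped key is pushed straight down, m: 0 up, 0.011 at the bottom stop; starts between 0 and 0.001. It slides against about 3 N of friction, has no spring and stays where it is left, as a latched key does; counts as down beyond 0.007.
- bar_seat: fixed thin steel surround of the long bar-shaped key and the key in it; origin on the top plate under the key's centre
- square_top (a point): centre of the top face of the square key (27 by 27 mm, black, flat top, told apart by shape and size); to be pressed. When up, it stands 45 mm above the worktop (15 mm above the top plate); the point sinks with the key. Axes as the box's.
- square_key (a joint): how far the square key is pushed straight down, m: 0 up, 0.011 at the bottom stop; starts between 0 and 0.001. It slides against about 3 N of friction, has no spring and stays where it is left, as a latched key does; counts as down beyond 0.007.
- square_seat: fixed thin steel surround of the square key and the key in it; origin on the top plate under the key's centre
- small_round_top (a point): centre of the top face of the small round key (18 mm across, black, flat top, told apart by shape and size); to be left up, not pressed (over 3 mm counts as pressed). When up, it stands 45 mm above the worktop (15 mm above the top plate); the point sinks with the key. Axes as the box's.
- small_round_key (a joint): how far the small round key is pushed straight down, m: 0 up, 0.011 at the bottom stop; starts between 0 and 0.001. It slides against about 3 N of friction, has no spring and stays where it is left, as a latched key does; counts as down beyond 0.007.
- small_round_seat: fixed thin steel surround of the small round key and the key in it; origin on the top plate under the key's centre
- honey_jar: loose honey jar, 64 mm across, 87 mm high, upright, behind the control box (display side); origin at the centre of its underside; leave it where it is
- salt_shaker: loose salt shaker, 44 mm across, 90 mm high, upright, behind the control box (display side); origin at the centre of its underside; leave it where it is
- egg_timer: loose white egg timer, 66 mm across, 43 mm high, behind the control box (display side); origin at the centre of its underside; leave it where it is
- mug_tea: loose blue mug, 82 mm across, 94 mm high, far left on the worktop; origin near the centre of its underside; leave it where it is
Mind the look-alikes: they are no part of the job. Several things look just like the egg_timer: the one meant starts farthest to the robot's right.

How it is judged:
By the outcome, as a careful person would: the job done as asked, in the order asked, and still so for the second after the job is handed in, with the robot touching nothing.
It also fails if it takes over 42 s, if anything falls off the work surface, if the arm or the gripper's body presses on something with over 40 N, if the wrist force passes 120 N, or if a joint passes its speed limit or range.

## Working session

There is one attempt and no reset: what is moved stays moved. The work goes in short steps, Python scripts to look and compute and a shell command to move; the robot and the scene stay as the last step left them, time stands still between calls to the robot, and variables do not carry over. Pictures are saved under pics/ and viewed, at most 10 in all, crops included, and the job is handed in when it is done.

```bash
mkdir -p pics; python3 - <<'E'
from station import manip, cams
import cv2
o=manip.get_obs();print({k:o[k] for k in('time_s','ee_pos','orientation','contact_force','opening')}, manip.grip_point_offset)
for n in('top','side'):
    s=cams.snapshot(n);cv2.imwrite(f'pics/{n}0.png',s['color']);print(n,s['fx'],s['cx'],s['cy'],s['rvec'],s['tvec'])
E
```

```text
{'time_s': 0.0, 'ee_pos': array([ 0.18283242, -0.49187959,  0.2381708 ]), 'orientation': array([-3.09076592e+00, -5.55712974e-01, -1.14321735e-04]), 'contact_force': array([-0.27620702, -0.4756691 , -0.23007502]), 'opening': 0.0885539357615993} -0.0187
top 591.3648775709432 317.205547874198 236.93815733938013 [ 1.78991108 -2.29466676  0.40483814] [0.38807037 0.4724374  1.3502059 ]
side 470.14004394692716 316.57047658642244 241.05956197601049 [ 2.26357025  0.06182603 -0.00613271] [-0.56983944  0.18905823  0.85646025]
```

View pics/top0.png

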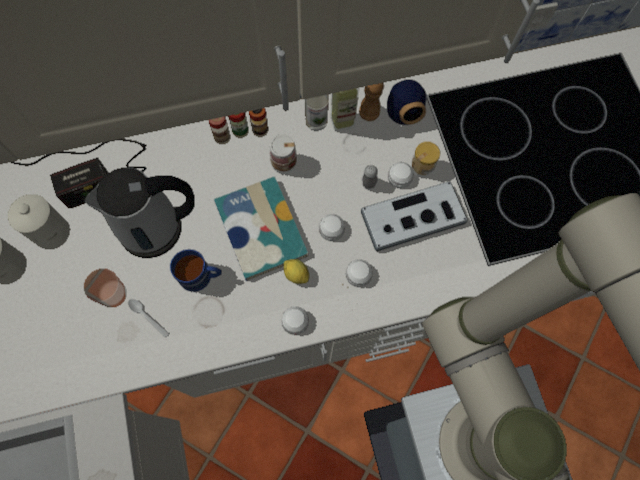

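View pics/side0.png

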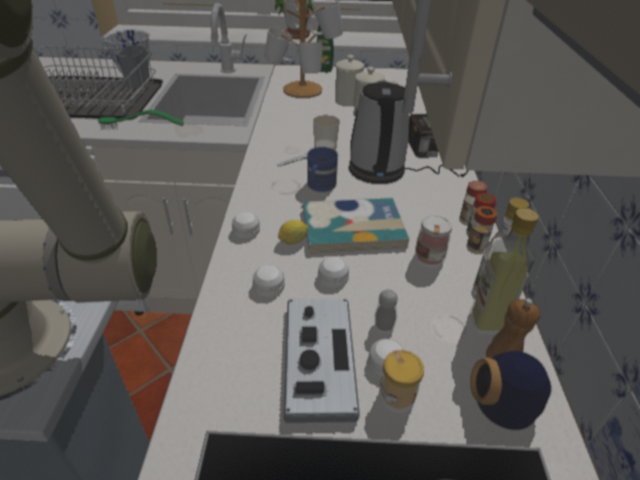

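The top view shows the box near (415,215). Its keys are small round (388,228), square (408,222), large round (428,215) and bar (447,210), with the display at (408,200). In the side view the same keys are at (309,312), (309,335), (310,360) and (310,388).

```bash
cat > h.py <<'E'
import numpy as np, cv2
from station import manip, cams
def ray(s,px):
    R=cv2.Rodrigues(np.array(s['rvec'],float))[0];t=np.array(s['tvec'],float)
    d=R.T@np.array([(px[0]-s['cx'])/s['fx'],(px[1]-s['cy'])/s['fy'],1]);return -R.T@t,d
def onplane(s,px,z):
    c,d=ray(s,px);return c+d*(z-c[2])/d[2]
def tri(rs):
    A=0;b=0
    for c,d in rs:
        d=d/np.linalg.norm(d);P=np.eye(3)-np.outer(d,d);A=A+P;b=b+P@c
    return np.linalg.solve(A,b)
E
python3 - <<'E'
from h import *
seeds={'top':dict(small=(388,228),square=(408,222),large=(428,215),bar=(447,210)),'side':dict(small=(309,312),square=(309,335),large=(310,360),bar=(310,388))}
rs={}
for n in seeds:
    s=cams.snapshot(n);g=cv2.cvtColor(s['color'],cv2.COLOR_BGR2GRAY)
    for th in (60,):
        _,L,st,ce=cv2.connectedComponentsWithStats((g<th).astype(np.uint8))
        for k,p in seeds[n].items():
            l=L[p[1]-2:p[1]+3,p[0]-2:p[0]+3].max()
            print(n,k,st[l],ce[l].round(1),onplane(s,ce[l],.043).round(4));rs.setdefault(k,[]).append(ray(s,ce[l]))
P={k:tri(v) for k,v in rs.items()}
for k in P:print(k,P[k].round(4))
d=P['small']-P['bar'];print(np.linalg.norm(d),np.arctan2(-d[0],d[1]))
E
```

```text
top small [384 225   8   7  42] [387.5 228.2] [0.5455 0.0815 0.043 ]
top square [401 216  14  13 131] [407.5 222.2] [0.5487 0.0284 0.043 ]
top large [421 210  14  13 148] [427.4 215.9] [ 0.5527 -0.0254  0.043 ]
top bar [441 201  13  18 135] [447.1 209.9] [ 0.5564 -0.079   0.043 ]
side small [305 307   8  10  63] [308.4 311.9] [0.5511 0.0752 0.043 ]
side square [302 328  14  15 198] [308.5 335. ] [0.5546 0.0214 0.043 ]
side large [300 351  19  19 286] [308.9 360. ] [ 0.5584 -0.0316  0.043 ]
side bar [295 382  29  12 307] [309.5 387.9] [ 0.5625 -0.0848  0.043 ]
small [0.5493 0.0804 0.0362]
square [0.5528 0.0268 0.0353]
large [ 0.5567 -0.0272  0.0358]
bar [ 0.5606 -0.081   0.0358]
0.16180947469205156 0.0697046545095304
```

The triangulated keys are 162 mm from first to last, as they should be, with box yaw about 0.07. I'll travel high with the fingers shut and turn the closing line along the key row.

```bash
python3 -m handwheel '[0.6,0.75,0,0,0,-0.3,-1, 0.6,0.75,0,0,0,-0.3,-1, 0.6,0.75,0,0,0,-0.3,-1, 0.6,0.75,0,0,0,-0.3,-1, 0.6,0.75,0,0,0,-0.3,-1, 0.6,0.75,0,0,0,-0.3,-1, 0.6,0.75,0,0,0,-0.3,-1, 0.6,0.75,0,0,0,-0.3,-1, 0.6,0.75,0,0,0,-0.3,-1, 0.6,0.75,0,0,0,-0.3,-1, 0.6,0.75,0,0,0,-0.3,-1, 0.6,0.75,0,0,0,-0.3,-1]'
python3 -m handwheel '[0.5,0.65,-0.6,0,0,0,-1, 0.5,0.65,-0.6,0,0,0,-1, 0.5,0.65,-0.6,0,0,0,-1, 0.5,0.65,-0.6,0,0,0,-1, 0,0,0,0,0,0,-1, 0,0,0,0,0,0,-1]'
python3 - <<'E'
from h import *
o=manip.get_obs();print(o['ee_pos'],o['orientation'],o['opening'],o['contact_force'])
s=cams.snapshot('wrist');cv2.imwrite('pics/w1.png',s['color']);print({k:v for k,v in s.items() if k!='color'})
E
```

```text
time_s: 1.4
ee_pos: [0.4716, -0.1307, 0.2387]
orientation: [3.14, 0.105, -0.0]
contact_force: [0.5, -0.3, 0.0]
opening: 0.0007
finger_force: 0.0
time_s: 2.0
ee_pos: [0.5507, -0.0279, 0.1424]
orientation: [-3.14, -0.108, 0.002]
contact_force: [-0.3, -0.7, 0.3]
opening: 0.0008
finger_force: 0.0
[ 0.55072802 -0.02788546  0.14235623] [-3.13958026e+00 -1.08279203e-01  1.73710805e-03] 0.0007747502265579046 [-0.25899631 -0.73495469  0.25631456]
{'fx': 371.64829954431775, 'fy': 371.64829954431775, 'cx': 317.2100043318526, 'cy': 239.76355413204865, 'tool_from_camera': array([[-4.30145740e-04, -9.57335693e-01, -2.88977831e-01,
         7.37737593e-02],
       [ 9.99999788e-01, -2.70722731e-04, -5.91647860e-04,
         1.37129984e-03],
       [ 4.88172746e-04, -2.88978024e-01,  9.57335606e-01,
        -1.46135166e-01],
       [ 0.00000000e+00,  0.00000000e+00,  0.00000000e+00,
         1.00000000e+00]])}
```

View pics/w1.png

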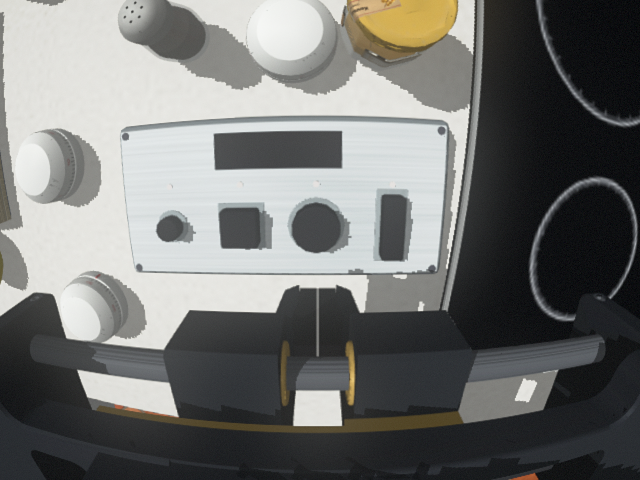

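The wrist view shows the keys from close: small round (170,228), square (241,228), large round (317,227) and bar (393,227). The shut fingertips are at (318,290), over the front of the box.

```bash
cat >> h.py <<'E'
def wrist(seeds,th=75,z=.045):
    o=manip.get_obs();s=cams.snapshot('wrist');g=cv2.cvtColor(s['color'],cv2.COLOR_BGR2GRAY)
    T=np.eye(4);T[:3,:3]=cv2.Rodrigues(np.array(o['orientation']))[0];T[:3,3]=o['ee_pos'];T=T@s['tool_from_camera']
    _,L,st,ce=cv2.connectedComponentsWithStats((g<th).astype(np.uint8))
    for k,p in seeds.items():
        l=L[p[1],p[0]];u=np.array([ce[l][0]-s['cx'],ce[l][1]-s['cy']])/s['fx'];r=np.linalg.norm(u)
        d=T[:3,:3]@np.r_[np.sin(r)*u/r,np.cos(r)];q=T[:3,3]+d*(z-T[2,3])/d[2]
        print(k,st[l],ce[l].round(1),q.round(4),'rows',((q-o['ee_pos'])/.04).round(2))
    return s
E
python3 -c "
from h import *
wrist(dict(small=(170,228),square=(241,228),large=(317,227),bar=(393,227)))"
```

```text
small [     0      0    640    480 161793] [244.3 179.1] [0.59   0.0217 0.045 ] rows [ 0.98  1.26 -2.45]
square [241 228   1   1   1] [241. 228.] [0.5559 0.0233 0.045 ] rows [ 0.13  1.29 -2.45]
large [ 292  204   47   48 1680] [315.3 227.9] [ 0.5593 -0.0279  0.045 ] rows [ 0.21  0.02 -2.45]
bar [ 379  195   25   65 1062] [390.7 234.9] [ 0.5579 -0.0804  0.045 ] rows [ 0.18 -1.3  -2.45]
```

```bash
python3 -m handwheel '[0.18,0,-0.5,0,0,0,-1, 0,0,-0.7,0,0,0,-1, 0,0,-0.7,0,0,0,-1, 0,0,-0.3,0,0,0,-1, 0,0,0,0,0,0,-1]'
python3 -m handwheel '[0,0,-0.05,0,0,0,-1, 0,0,-0.05,0,0,0,-1, 0,0,-0.05,0,0,0,-1, 0,0,-0.05,0,0,0,-1, 0,0,-0.05,0,0,0,-1, 0,0,-0.05,0,0,0,-1, 0,0,-0.05,0,0,0,-1, 0,0,0,0,0,0,-1]'
python3 -c "
from h import *
cv2.imwrite('pics/w2.png',cams.snapshot('wrist')['color'][100:400,80:560])"
```

```text
time_s: 2.6
ee_pos: [0.5575, -0.0287, 0.0543]
orientation: [-3.139, -0.105, 0.002]
contact_force: [-0.4, 0.1, -0.1]
opening: 0.0005
finger_force: 0.0
time_s: 3.4
ee_pos: [0.5581, -0.0281, 0.0405]
orientation: [-3.14, -0.106, -0.0]
contact_force: [-0.4, -1.0, -0.4]
opening: 0.0004
finger_force: 0.0
```

View pics/w2.png

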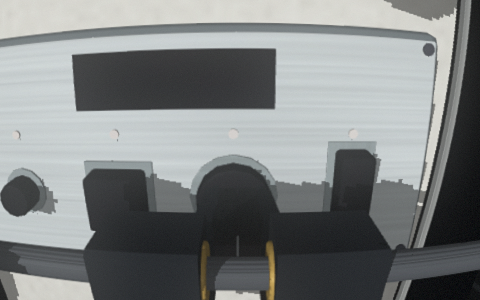

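The fingers are centred on the large key, at about (237,215) in the crop. I'll carry on down in 1 mm steps and watch the force.

```bash
python3 -m handwheel '[0,0,-0.03,0,0,0,-1, 0,0,-0.03,0,0,0,-1, 0,0,-0.03,0,0,0,-1]'; python3 -m handwheel '[0,0,-0.03,0,0,0,-1, 0,0,-0.02,0,0,0,-1]'
```

```text
time_s: 3.75
ee_pos: [0.558, -0.0281, 0.0371]
orientation: [-3.14, -0.106, 0.0]
contact_force: [-1.6, -0.0, 2.9]
opening: 0.0002
finger_force: 1.4
time_s: 3.95
ee_pos: [0.558, -0.0281, 0.035]
orientation: [-3.14, -0.106, 0.0]
contact_force: [-0.8, 0.2, 2.1]
opening: 0.0003
finger_force: 1.4
```

```bash
python3 -m handwheel '[0,0,-0.025,0,0,0,-1, 0,0,0,0,0,0,-1]'; python3 -m handwheel '[0,0,-0.02,0,0,0,-1, 0,0,0,0,0,0,-1]'
```

```text
time_s: 4.15
ee_pos: [0.558, -0.0281, 0.0344]
orientation: [-3.14, -0.107, 0.0]
contact_force: [-2.3, 0.1, 6.6]
opening: 0.0003
finger_force: 3.2
time_s: 4.35
ee_pos: [0.5581, -0.0281, 0.0343]
orientation: [3.14, 0.107, 0.0]
contact_force: [-7.2, 0.6, 14.7]
opening: 0.0001
finger_force: 6.8
```

The key bottomed at z 0.034 with 15 N. Next is the bar.

```bash
python3 -m handwheel '[0,0,0.4,0,0,0,-1, 0,0,0.4,0,0,0,-1, 0.05,-0.67,0,0,0,0,-1, 0.05,-0.68,0,0,0,0,-1, 0,0,0,0,0,0,-1, 0,0,0,0,0,0,-1]'
python3 -c "
from h import *
cv2.imwrite('pics/w3.png',cams.snapshot('wrist')['color'][100:400,80:560])"
```

```text
time_s: 4.95
ee_pos: [0.5619, -0.0821, 0.065]
orientation: [-3.139, -0.105, 0.001]
contact_force: [0.2, 0.4, 0.4]
opening: 0.0004
finger_force: 0.0
```

View pics/w3.png

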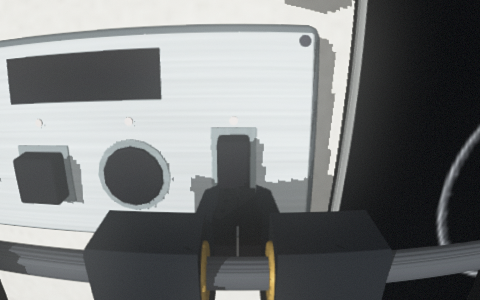

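The large key at (133,175) has sunk into its surround. The fingers line up with the bar at (234,160).

```bash
python3 -m handwheel '[0,0,-0.35,0,0,0,-1, 0,0,-0.05,0,0,0,-1, 0,0,-0.05,0,0,0,-1, 0,0,-0.05,0,0,0,-1, 0,0,-0.05,0,0,0,-1, 0,0,-0.05,0,0,0,-1, 0,0,-0.05,0,0,0,-1, 0,0,-0.05,0,0,0,-1, 0,0,-0.03,0,0,0,-1, 0,0,0,0,0,0,-1]'; python3 -m handwheel '[0,0,-0.03,0,0,0,-1, 0,0,-0.02,0,0,0,-1, 0,0,0,0,0,0,-1]'
```

```text
time_s: 6.0
ee_pos: [0.5621, -0.0823, 0.0359]
orientation: [3.14, 0.107, 0.0]
contact_force: [0.0, -0.4, -0.5]
opening: 0.0005
finger_force: 0.0
time_s: 6.3
ee_pos: [0.5622, -0.0823, 0.0344]
orientation: [3.139, 0.106, 0.0]
contact_force: [-1.4, -0.5, 4.3]
opening: 0.0004
finger_force: 2.4
```

```bash
python3 -m handwheel '[0,0,-0.025,0,0,0,-1, 0,0,0,0,0,0,-1]'
```

```text
time_s: 6.5
ee_pos: [0.5622, -0.0823, 0.0343]
orientation: [3.139, 0.107, 0.001]
contact_force: [-4.4, 1.3, 13.8]
opening: 0.0002
finger_force: 6.9
```

The bar is bottomed as well. Now the square key.

```bash
python3 -m handwheel '[0,0,0.4,0,0,0,-1, 0,0,0.4,0,0,0,-1, -0.05,0.7,0,0,0,0,-1, -0.05,0.7,0,0,0,0,-1, -0.05,0.7,0,0,0,0,-1, -0.05,0.6,0,0,0,0,-1, 0,0,0,0,0,0,-1, 0,0,0,0,0,0,-1]'
python3 -c "
from h import *
cv2.imwrite('pics/w4.png',cams.snapshot('wrist')['color'][100:400,80:560])"
```

```text
time_s: 7.3
ee_pos: [0.5541, 0.0256, 0.065]
orientation: [3.139, 0.108, 0.0]
contact_force: [-0.0, -0.0, 0.8]
opening: 0.0004
finger_force: 0.0
```

View pics/w4.png

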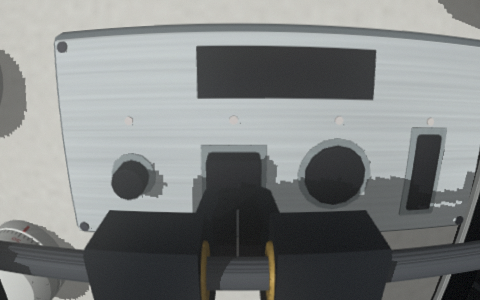

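The bar (425,170) and large key (335,172) are both down. The fingers are over the square key (234,175), and the small key (128,180) is clear of them.

```bash
python3 -m handwheel '[0,0,-0.35,0,0,0,-1, 0,0,-0.05,0,0,0,-1, 0,0,-0.05,0,0,0,-1, 0,0,-0.05,0,0,0,-1, 0,0,-0.05,0,0,0,-1, 0,0,-0.05,0,0,0,-1, 0,0,-0.05,0,0,0,-1, 0,0,-0.05,0,0,0,-1, 0,0,-0.03,0,0,0,-1, 0,0,0,0,0,0,-1]'; python3 -m handwheel '[0,0,-0.03,0,0,0,-1, 0,0,-0.02,0,0,0,-1, 0,0,0,0,0,0,-1]';  python3 -m handwheel '[0,0,-0.02,0,0,0,-1, 0,0,0,0,0,0,-1]'
```

```text
time_s: 8.35
ee_pos: [0.5541, 0.026, 0.0358]
orientation: [-3.14, -0.106, -0.0]
contact_force: [0.7, -0.3, 0.6]
opening: 0.0006
finger_force: 0.2
time_s: 8.65
ee_pos: [0.5542, 0.026, 0.0344]
orientation: [-3.14, -0.107, -0.001]
contact_force: [-2.9, -0.5, 8.5]
opening: 0.0008
finger_force: 3.6
time_s: 8.85
ee_pos: [0.5542, 0.026, 0.0343]
orientation: [3.14, 0.107, 0.001]
contact_force: [-6.0, -0.8, 14.3]
opening: 0.0003
finger_force: 7.4
```

```bash
python3 -m handwheel '[0,0,0.4,0,0,0,-1, 0,0,0.6,0,0,0,-1, 0,0,0.6,0,0,0,-1, 0,0,0.6,0,0,0,-1, 0,0,0.4,0,0,0,-1, -0.5,0,0.4,0,0,0,-1, -0.5,0,0,0,0,0,-1, 0,0,0,0,0,0,-1, 0,0,0,0,0,0,-1]'
python3 -c "
from h import *
cv2.imwrite('pics/w5.png',cams.snapshot('wrist')['color'])"
```

```text
time_s: 9.75
ee_pos: [0.5144, 0.026, 0.1531]
orientation: [-3.14, -0.106, -0.0]
contact_force: [-0.1, 0.2, -0.0]
opening: 0.0008
finger_force: 0.0
```

View pics/w5.png

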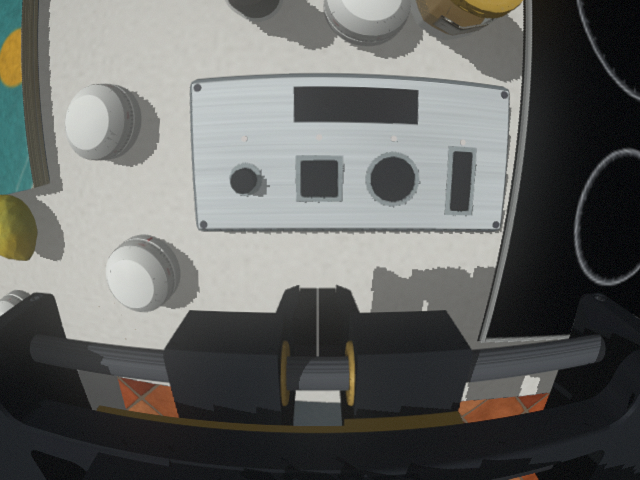

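The square (319,179), large (393,179) and bar (461,181) keys are sunk in their surrounds. The small key (243,180) is still up with a long shadow, and nothing around the box has moved.

```bash
python3 -c "
from station import manip
print(manip.close_job())"
```

```text
the job is handed in; nothing more can be done
None
```

I pressed the large round, bar and square keys in that order, each to its bottom stop with readings of no more than about 15 N. The small round key stayed up, nothing round the box was moved, and the job was handed in at about 10 s.

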